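# Rack the cleaned microscope objectives in order of length

### The arm

A 7-joint arm with a two-finger parallel gripper is mounted at the origin on a cart in front of the work surface, level with it; the furniture and walls round the work are solid. World frame = base frame: x ahead of the robot, y to its left, z up, the work surface at z = 0. Lengths are in m, angles in rad, forces in N, time in s.
With the tool pointing down it reaches from about 0.35 to 0.775 m from the base axis. Payload 3.1 kg.
Tool frame: the origin (TCP) lies at the very end of the fingers, on their centre line; the grasp point (between the pads) lies 19 mm behind it; z points along the fingers, y is the line along which they close (so a half turn about z gives the same grasp; the last joint's range is limited). The gripper opens to 85 mm and grips with 20 to 120 N. Pads are 22 mm wide; open, the fingers measure 114 mm over their backs; the gripper's body (76 mm by 85 mm) begins 54 mm behind the grasp point. The pads swing forward as they close: fully open they stand 13 mm farther back than shut.
Start: joints at [-0.042, 0.311, 0.014, 1.512, -0.004, 1.319, -0.027], TCP at [0.55, 0, 0.231] pointing down, gripper open.
Joint ranges: [-2.7, 2.7], [-0.3, 1.91], [-1.27, 1.3], [0.12, 2.57], [-1.44, 4.58], [0.2, 2.03], [-3.05, 3.05]. Speed limits (rad/s): [2.79, 2.79, 3.14, 3.14, 3.14, 3.14, 3.14].

### API

Orientations are given as a unit quaternion [x, y, z, w].
In Python, from plant import bot gives the robot as it stands.
- The arm moves only by the tool arm_command, never from a script. Its argument "commands" is a list of rows, each an object of numbers: "hand": the closure, from -1 (fully open) to 1 (shut); "dx", "dy", "dz": the shift along the tool's x, y, z in cm; "rx", "ry", "rz": the turn, a rotation vector about the tool's x, y, z in rad. In form: [{"hand": .., "dx": .., "dy": .., "dz": .., "rx": .., "ry": .., "rz": ..}, ...]. A call has 1 to 12 rows; each row shifts and turns the commanded pose from where the row before left it, along the tool's axes as they then stand; what a row does not reach is not made up. A row lasts 1/8 s, in which the tool goes at most 62.5 mm and 10.7 degrees, less where a joint would pass 70% of its speed; a pose out of reach is approached as far as the arm can. A call is refused whole if a number of a shift passes 6.25 or a number of a turn 0.188, either way. A call with a gripper value outside its range is refused whole. The fingers move at their own pace and stop on an object; "newtons" is the grip in N (left out, the last holds). Time passes only in rows, so rows that do not move let the fingers close. It gives the time, the measured TCP pose, the force, the opening and the grip force at its end, in the units of the state.
- bot.observe(): the state, without advancing time (a new reading comes with each control period).
- bot.camera(name): name is "scene" or "side" or "wrist"; returns (picture, depth): 480x640x3 uint8, red, green, blue; 480x640 float32, m along the optical axis (not along the pixel's ray), 0 where there is no reading.
- bot.camera_params(name): a dict with "vfov" (degrees; the focal length in pixels is half the picture's height over the tangent of half this angle, whatever the lens; pixels are square), "cx", "cy" (the principal point, pixels), "dist" ([k1, k2, p1, p2, k3] as OpenCV has them; the pictures are not rectified), "eye" and "attitude" of the camera in the world; the wrist camera has in their place "hand_eye" (4x4, takes a point from camera to tool coordinates, whose origin is the TCP and whose axes are the flange's). Camera axes: x right, y down, z forward; pixel columns grow to the right and rows downward; lengths in m; the calibration is good to about 2 mm. A picture is of the moment at which its call begins: read the wrist's pose just before it. camera_params takes no time and is no camera call.
- bot.hand_in(): hands the job in; it is judged then, once.
The state is a dict: "time": time; "joint_pos": joint angles; "joint_vel": joint speeds; "joint_efforts": joint torques, N m; "tcp_pos": TCP position; "ee_rot": TCP orientation; "ft_force": force on the tool from outside, world axes, zero at the start; "ft_torque": the same for the moment, N m; "opening": finger opening in m; "gripper_force": force on a finger pad.
Only numpy, scipy, OpenCV 4.12 (cv2) and the standard library are available. Lean on these libraries where they do the work, as an engineer would, in place of code of your own. Each camera call takes 0.05 s, during which the arm holds its last target. There are 200 camera calls.

### The job

The four microscope objectives have been cleaned and stand about on the bench. Put them back into the wells of the black storage block in order of length, one to a well, lens up: the longest (the oil-immersion objective) in the end well nearest to the brown oil bottle, then shorter and shorter, with the shortest at the far end. They are delicate optics, so keep them upright and set them down gently without dropping them, and leave the oil bottle standing where it is.

Things in the scene. Friction and masses are not known exactly. Their poses are not given: they have to be found in the camera images.
- objective_1: bright metal microscope objective, lens up, 36 mm tall, about 100 g: the shortest, straight to the top, with a 24 mm black front disc. Brass foot 24 mm wide, 5 mm high; above it a straight round barrel 32 mm wide from 5 to 31 mm up (grip there, tips 8 mm or more up, to clear the block). Origin: centre of the foot's underside; z up along the barrel
- objective_2: bright metal microscope objective, lens up, 45 mm tall, about 120 g: second shortest, with a 26 mm wide step on top and a 17 mm black front disc. Brass foot 24 mm wide, 5 mm high; above it a straight round barrel 32 mm wide from 5 to 31 mm up (grip there, tips 8 mm or more up, to clear the block). Origin: centre of the foot's underside; z up along the barrel
- objective_3: bright metal microscope objective, lens up, 55 mm tall, about 140 g: second longest, with a sleeve that tapers to a 16 mm wide nose and an 11 mm black front disc. Brass foot 24 mm wide, 5 mm high; above it a straight round barrel 32 mm wide from 5 to 31 mm up (grip there, tips 8 mm or more up, to clear the block). Origin: centre of the foot's underside; z up along the barrel
- objective_4: bright metal microscope objective, lens up, 65 mm tall, about 160 g: the longest (oil immersion), slender tapered nose, 6 mm black front disc. Brass foot 24 mm wide, 5 mm high; above it a straight round barrel 32 mm wide from 5 to 31 mm up (grip there, tips 8 mm or more up, to clear the block). Origin: centre of the foot's underside; z up along the barrel
- rack: storage block for objectives, matt black plastic, 62 x 200 mm and 16 mm high, fixed to the table; four round wells with cork floors in one row along its length. Origin: centre of its underside; y along its length (along the row), x across, z up
- seat_a: the end well on the -y side of the block (-72 mm along the block's y): a round well 42 mm wide with a 2 mm chamfer, 6 mm deep, 48 mm from the next. Origin: centre of its cork floor, 10 mm above the table; axes as the block's
- seat_b: the second well from the -y end of the block (-24 mm along the block's y): a round well 42 mm wide with a 2 mm chamfer, 6 mm deep, 48 mm from the next. Origin: centre of its cork floor, 10 mm above the table; axes as the block's
- seat_c: the third well from the -y end of the block (24 mm along the block's y): a round well 42 mm wide with a 2 mm chamfer, 6 mm deep, 48 mm from the next. Origin: centre of its cork floor, 10 mm above the table; axes as the block's
- seat_d: the end well on the +y side of the block (72 mm along the block's y): a round well 42 mm wide with a 2 mm chamfer, 6 mm deep, 48 mm from the next. Origin: centre of its cork floor, 10 mm above the table; axes as the block's
- oil_bottle: small brown glass dropper bottle of immersion oil with a black teat, 29 mm wide, 91 mm tall, loose; stands about 155 mm from the block's middle, beyond one of its ends, on its +y or its -y side (a small clear beaker stands beyond the other end). Origin: centre of its underside
Not all that is in view belongs to the job. Leave any orange or red look-alike of the objective_4 alone.

How it is judged:
By the outcome, as a careful person would: the job done as asked, in the order asked, and still so for the second after the job is handed in, with the robot touching nothing.
It also fails if it takes over 86 s, if anything falls off the work surface, if the arm or the gripper's body presses on something with over 40 N, if the wrist force passes 120 N, or if a joint passes its speed limit or range.

## Working session

There is one attempt and no reset: what is moved stays moved. The work goes in short steps, Python scripts to look and compute and a tool call to move; the robot and the scene stay as the last step left them, time stands still between calls to the robot, and variables do not carry over. Pictures are saved under pics/ and viewed, at most 14 in all, crops included, and the job is handed in when it is done.

Besides the shell and the picture viewer there is one more tool, called after "Call:" in YAML: its name, and indented under it one key for each argument. arm_command: Moves the arm, as the interface text tells. Its arguments: {"type":"object","properties":{"commands":{"type":"array","items":{"type":"object","properties":{"hand":{"type":"number"},"dx":{"type":"number"},"dy":{"type":"number"},"dz":{"type":"number"},"rx":{"type":"number"},"ry":{"type":"number"},"rz":{"type":"number"}}}},"newtons":{"type":"number"}},"required":["commands"]}

```bash
mkdir -p pics; ls; cat > h.py <<'E'
import numpy as np, cv2
from scipy.spatial.transform import Rotation as R
from plant import bot
def look(name,fn):
    s=bot.observe(); im,d=bot.camera(name); p=bot.camera_params(name)
    cv2.imwrite('pics/'+fn+'.png',im[:,:,::-1]); np.savez('pics/'+fn,im=im,d=d,pos=s['tcp_pos'],rot=s['ee_rot'],name=name)
    return im,d
def cam(fn):
    z=np.load('pics/'+fn+'.npz'); n=str(z['name']); p=bot.camera_params(n)
    f=240/np.tan(np.radians(p['vfov'])/2); K=np.array([[f,0,p['cx']],[0,f,p['cy']],[0,0,1]])
    if n=='wrist':
        H=np.array(p['hand_eye']); Rt=R.from_quat(z['rot']).as_matrix()
        Rc=Rt@H[:3,:3]; e=Rt@H[:3,3]+z['pos']
    else:
        a=np.array(p['attitude']); Rc=a if a.shape==(3,3) else R.from_quat(a).as_matrix(); e=np.array(p['eye'])
    return z,K,np.array(p['dist'],float),Rc,e
def ray(fn,u,v):
    z,K,D,Rc,e=cam(fn); q=cv2.undistortPoints(np.array([[[u,v]]],float),K,D)[0,0]
    return e,Rc@np.array([q[0],q[1],1])
def atz(fn,u,v,h):
    e,r=ray(fn,u,v); return e+r*(h-e[2])/r[2]
def tri(*obs):
    A=0;b=0
    for o in obs:
        e,r=ray(*o); r=r/np.linalg.norm(r); P=np.eye(3)-np.outer(r,r); A=A+P; b=b+P@e
    return np.linalg.solve(A,b)
def dep(fn,u,v):
    z=np.load('pics/'+fn+'.npz'); e,r=ray(fn,u,v); return e+r*z['d'][int(v),int(u)]
E
python3 - <<'E'
from h import *
s=bot.observe(); print(s)
for n in('scene','side','wrist'):
    look(n,n+'0'); print(n,bot.camera_params(n))
E
```

```text
pics
{'time': 0.0, 'joint_pos': array([-0.04169223,  0.31172136,  0.01400602,  1.51305044, -0.00442359,
        1.31919406, -0.02716419]), 'joint_vel': array([ 0.00164095, -0.00083608, -0.00086282, -0.00075863, -0.00023807,
        0.00126925, -0.00089281]), 'joint_efforts': array([-8.45983850e-04, -3.79911804e+01,  1.45537080e-01, -2.30588043e+01,
        1.22032766e-02,  1.37352623e-02,  4.05736500e-06]), 'tcp_pos': array([5.49275214e-01, 8.56976807e-06, 2.30226135e-01]), 'ee_rot': array([ 0.70707604,  0.70713655, -0.00085504, -0.00080025]), 'ft_force': array([-0.32558167,  0.60417373, -0.87459252]), 'ft_torque': array([-0.00381012,  0.04187617, -0.01571102]), 'gripper_force': 0.0, 'opening': 0.08528629212419485}
scene {'vfov': 44.374928194630634, 'cx': 321.3128885189136, 'cy': 240.21634841785928, 'dist': array([-0.01877205,  0.        ,  0.        ,  0.        ,  0.        ]), 'eye': array([-0.20151978, -0.48774907,  0.7098485 ]), 'attitude': array([ 0.77362367, -0.46352634,  0.22753699, -0.36725559])}
side {'vfov': 50.72245653817437, 'cx': 321.64946884860575, 'cy': 230.6784984830216, 'dist': array([-0.04749105,  0.        ,  0.        ,  0.        ,  0.        ]), 'eye': array([ 0.23396711, -0.50335544,  0.91349903]), 'attitude': array([ 0.91870445, -0.29859557,  0.08130445, -0.24538217])}
wrist {'vfov': 61.753008173830075, 'cx': 314.4113854468282, 'cy': 237.07139280047846, 'dist': array([0.01574657, 0.        , 0.        , 0.        , 0.        ]), 'hand_eye': array([[-8.74174876e-04, -9.60222908e-01, -2.79233240e-01,
         7.02501635e-02],
       [ 9.99999580e-01, -7.62742448e-04, -5.07717986e-04,
         8.27459957e-04],
       [ 2.74539396e-04, -2.79233566e-01,  9.60223172e-01,
        -1.42378870e-01],
       [ 0.00000000e+00,  0.00000000e+00,  0.00000000e+00,
         1.00000000e+00]])}
```

View pics/scene0.png

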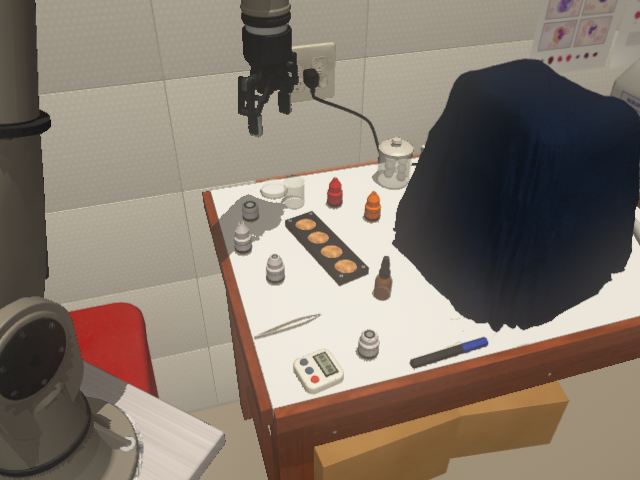

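View pics/side0.png

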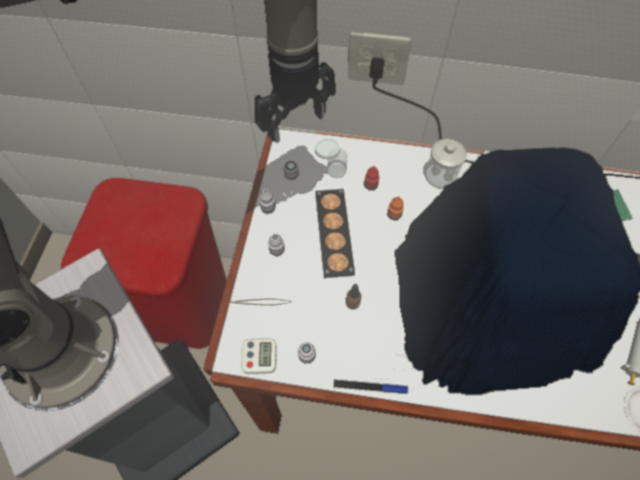

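View pics/wrist0.png

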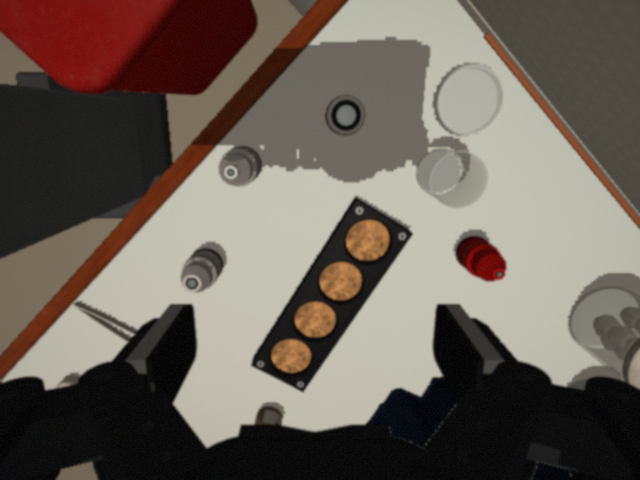

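The scene shows the rack at scene (326,247), with the oil bottle at (383,280) near its lower-right end and the beaker beyond the other end. Four grey objectives stand at scene (250,209), (242,238), (275,268) and (368,343), and the red and orange look-alikes are beyond the rack. Next I'll enlarge the objectives.

```bash
python3 - <<'E'
from h import *
a=cv2.imread('pics/scene0.png');b=cv2.imread('pics/side0.png')
def c(i,u,v): return cv2.resize(i[v-20:v+20,u-20:u+20],(200,200),interpolation=cv2.INTER_CUBIC)
r1=np.hstack([c(a,*p) for p in((250,209),(242,238),(275,268),(368,343))])
r2=np.hstack([c(b,*p) for p in((291,169),(267,200),(276,243),(307,351))])
r3=np.hstack([c(a,383,280),c(b,353,296),c(b,330,201),c(b,338,262)])
cv2.imwrite('pics/m.png',np.vstack([r1,r2,r3]))
E
```

```text
(no output)
```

View pics/m.png

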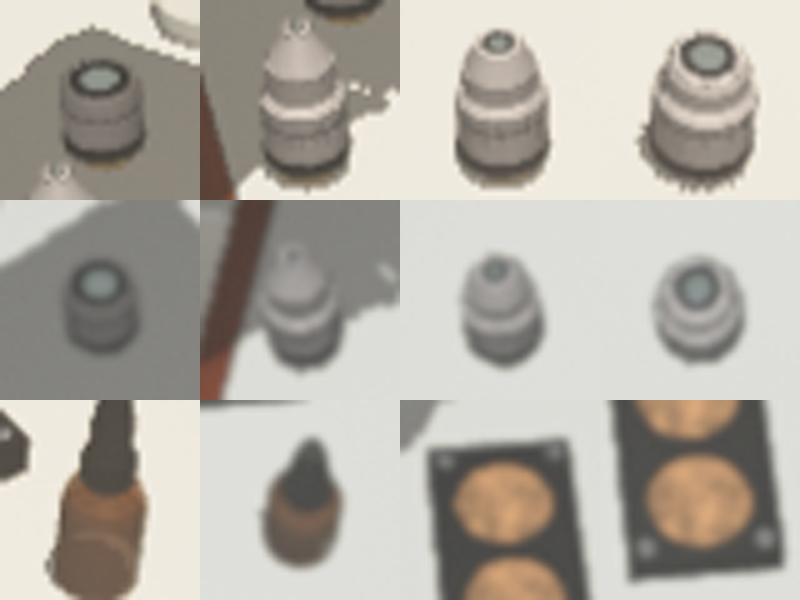

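The crops show, left to right, obj 1 (36 mm), obj 4 (slender), obj 3 and obj 2. Next I'll triangulate their tops.

```bash
python3 - <<'E'
from h import *
np.set_printoptions(precision=4,suppress=True)
S={1:((250,204.6),(291,165.8)),4:((241.4,223.4),(265.4,191.4)),3:((274.6,256.4),(275.2,237)),2:((369.4,334.4),(306.6,348.6))}
o=.4
for k,(a,b) in S.items(): print(k,tri(('scene0',a[0]-o,a[1]-o),('side0',b[0]-o,b[1]-o)))
for k,p in {1:(345,115),4:(231,172),3:(192,283)}.items():
    print(k,'wrist at z',atz('wrist0',*p,{1:.036,4:.065,3:.055}[k]))
W=[(367,240),(341,281),(315,319),(291,356)]
for w in W: print(atz('wrist0',*w,.010),dep('wrist0',*w))
print(tri(('side0',330.6,201.2),('wrist0',367,240)),tri(('side0',337.6,262),('wrist0',291,356)))
# bottle teat: scene tip & side tip
print('bottle',atz('side0',352,300,.02), dep('side0',353,290))
E
```

```text
1 [0.575  0.074  0.0367]
4 [0.4855 0.0319 0.0651]
3 [ 0.4458 -0.0624  0.0544]
2 [ 0.3692 -0.2762  0.0438]
1 wrist at z [0.5742 0.0742 0.036 ]
4 wrist at z [0.4861 0.0324 0.065 ]
3 wrist at z [ 0.4453 -0.0629  0.055 ]
[ 0.5991 -0.0381  0.01  ] [ 0.5991 -0.0381  0.01  ]
[ 0.5753 -0.0797  0.01  ] [ 0.5753 -0.0797  0.0101]
[ 0.55   -0.1206  0.01  ] [ 0.55   -0.1211  0.009 ]
[ 0.5253 -0.1626  0.01  ] [ 0.5253 -0.1627  0.01  ]
[ 0.5992 -0.0376  0.0125] [ 0.5254 -0.1613  0.012 ]
bottle [ 0.4966 -0.2444  0.02  ] [ 0.492  -0.2478  0.0803]
```

Two independent views agree to about 1 mm, and the heights match. The plan is to turn the tool so the fingers close across the block, then take objective 4 first.

Call:
arm_command:
  commands:
    - {"hand":-0.4,"rz":0.179}
    - {"rz":0.178}
    - {"rz":0.178}
    - {"dy":-3.5,"dz":3}
    - {"dy":-3.6,"dx":-0.5,"dz":3}
    - {"dz":0}
    - {"dz":0}
  newtons: 40

```text
validation failed for argument at $.co...
```

```bash
cat >> h.py <<'E'
T={1:(.5748,.0741),4:(.4857,.0321),3:(.4456,-.0626),2:(.3692,-.2762),'W1':(.5991,-.038),'W2':(.5747,-.0797),'W3':(.5500,-.1209),'W4':(.5255,-.1624)}
def go(k,z=None):
    s=bot.observe(); M=R.from_quat(s['ee_rot']).as_matrix(); p=np.array(s['tcp_pos'])
    t=np.array([*T[k],p[2] if z is None else z])
    print(k,'t',s['time'],'tcp',p.round(4),'d cm',(M.T@(t-p)*100).round(2),'axes x',M[:,0].round(3),'z',M[:,2].round(4),'open',round(s['opening'],4),'grip',round(s['gripper_force'],1),'F',np.round(s['ft_force'],1))
E
python3 -c "
from h import *
go(4,.009); look('wrist','w1')"
```

```text
4 t 0.15 tcp [0.5494 0.     0.2304] d cm [ 3.21 -6.33 22.16] axes x [-0.  1. -0.] z [-1.9e-03 -1.0e-04 -1.0e+00] open 0.0854 grip 0.0 F [-0.4 -0.3 -0.4]
```

View pics/w1.png

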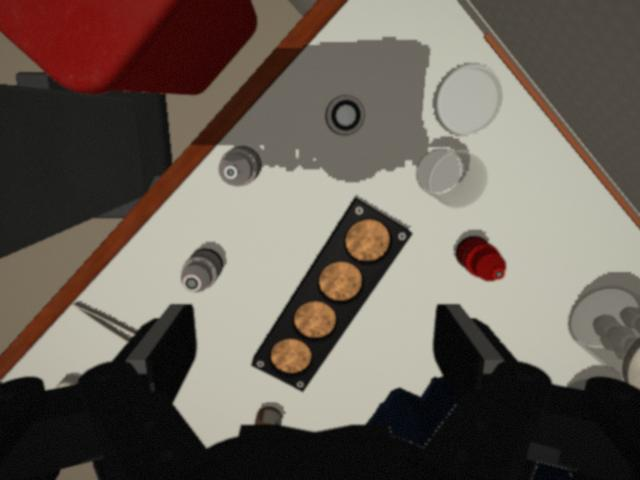

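The move was refused, so the view is unchanged. I'll resend it with every field filled in.

Call:
arm_command:
  commands:
    - {"hand":-0.4,"dx":0,"dy":0,"dz":0,"rx":0,"ry":0,"rz":0.179}
    - {"hand":-0.4,"dx":0,"dy":0,"dz":0,"rx":0,"ry":0,"rz":0.178}
    - {"hand":-0.4,"dx":0,"dy":0,"dz":0,"rx":0,"ry":0,"rz":0.178}
    - {"hand":-0.4,"dx":-0.2,"dy":-3.5,"dz":3,"rx":0,"ry":0,"rz":0}
    - {"hand":-0.4,"dx":-0.3,"dy":-3.6,"dz":3,"rx":0,"ry":0,"rz":0}
    - {"hand":-0.4,"dx":0,"dy":0,"dz":0,"rx":0,"ry":0,"rz":0}
    - {"hand":-0.4,"dx":0,"dy":0,"dz":0,"rx":0,"ry":0,"rz":0}
  newtons: 40

```text
time: 1.08
tcp_pos: [0.4874, 0.0317, 0.1719]
ee_rot: [0.869, 0.495, 0.001, 0.001]
ft_force: [1.1, 0.3, 0.8]
opening: 0.0596
gripper_force: 0.0
```

```bash
python3 -c "
from h import *
go(4,.009)"
```

```text
4 t 1.075 tcp [0.4874 0.0317 0.1719] d cm [-0.07 -0.2  16.29] axes x [0.51  0.86  0.001] z [ 2.e-03 -2.e-04 -1.e+00] open 0.0596 grip 0.0 F [1.1 0.3 0.8]
```

Call:
arm_command:
  commands:
    - {"hand":-0.4,"dx":-0.1,"dy":-0.2,"dz":4,"rx":0,"ry":0,"rz":0}
    - {"hand":-0.4,"dx":0,"dy":0,"dz":4,"rx":0,"ry":0,"rz":0}
    - {"hand":-0.4,"dx":0,"dy":0,"dz":4,"rx":0,"ry":0,"rz":0}
    - {"hand":-0.4,"dx":0,"dy":0,"dz":2.5,"rx":0,"ry":0,"rz":0}
    - {"hand":-0.4,"dx":0,"dy":0,"dz":1.5,"rx":0,"ry":0,"rz":0}
    - {"hand":-0.4,"dx":0,"dy":0,"dz":0.2,"rx":0,"ry":0,"rz":0}
    - {"hand":-0.4,"dx":0,"dy":0,"dz":0,"rx":0,"ry":0,"rz":0}

```text
time: 1.95
tcp_pos: [0.4857, 0.032, 0.0103]
ee_rot: [0.869, 0.495, 0.001, 0.001]
ft_force: [1.1, 0.4, 0.4]
opening: 0.0598
gripper_force: 0.0
```

```bash
python3 -c "
from h import *
go(4,.009); look('side','s1'); a=look('wrist','w1');
i=cv2.imread('pics/s1.png')[140:260,190:350]; w=cv2.imread('pics/w1.png')
cv2.imwrite('pics/m1.png',np.hstack([cv2.resize(i,(400,300),interpolation=cv2.INTER_CUBIC),cv2.resize(w,(400,300))]))"
```

```text
4 t 1.95 tcp [0.4857 0.032  0.0103] d cm [ 0.01 -0.01  0.13] axes x [0.51  0.86  0.001] z [ 2.6e-03  1.0e-04 -1.0e+00] open 0.0598 grip 0.0 F [1.1 0.4 0.4]
```

View pics/m1.png

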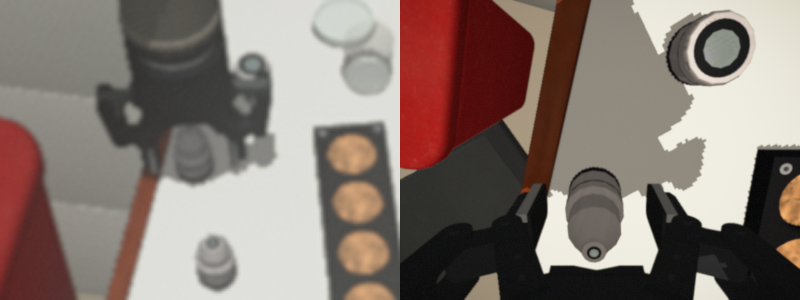

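The objective sits midway between the fingers (montage (595,215)), so I'll close and lift.

Call:
arm_command:
  commands:
    - {"hand":-0.1,"dx":0,"dy":0,"dz":0.1,"rx":0,"ry":0,"rz":0}
    - {"hand":0.2,"dx":0,"dy":0,"dz":0,"rx":0,"ry":0,"rz":0}
    - {"hand":1,"dx":0,"dy":0,"dz":0,"rx":0,"ry":0,"rz":0}
    - {"hand":1,"dx":0,"dy":0,"dz":0,"rx":0,"ry":0,"rz":0}
    - {"hand":1,"dx":0,"dy":0,"dz":0,"rx":0,"ry":0,"rz":0}
    - {"hand":1,"dx":0,"dy":0,"dz":0,"rx":0,"ry":0,"rz":0}
    - {"hand":1,"dx":0,"dy":0,"dz":-1,"rx":0,"ry":0,"rz":0}
    - {"hand":1,"dx":0,"dy":0,"dz":-3,"rx":0,"ry":0,"rz":0}
    - {"hand":1,"dx":0,"dy":0,"dz":-4,"rx":0,"ry":0,"rz":0}
    - {"hand":1,"dx":0,"dy":0,"dz":-3,"rx":0,"ry":0,"rz":0}
    - {"hand":1,"dx":0,"dy":0,"dz":0,"rx":0,"ry":0,"rz":0}
  newtons: 40

```text
time: 3.42
tcp_pos: [0.4862, 0.0323, 0.1207]
ee_rot: [0.869, 0.495, 0.003, 0.001]
ft_force: [0.2, -0.1, -1.9]
opening: 0.0304
gripper_force: 39.9
```

```bash
python3 -c "
from h import *
go('W4',.0195)"
```

```text
W4 t 3.425 tcp [0.4862 0.0323 0.1207] d cm [-14.78  13.26  10.13] axes x [0.51  0.86  0.004] z [ 5.9e-03  7.0e-04 -1.0e+00] open 0.0304 grip 39.9 F [ 0.2 -0.1 -1.9]
```

Call:
arm_command:
  commands:
    - {"hand":1,"dx":-2,"dy":1.8,"dz":0,"rx":0,"ry":0,"rz":0}
    - {"hand":1,"dx":-3.6,"dy":3.2,"dz":0,"rx":0,"ry":0,"rz":0}
    - {"hand":1,"dx":-3.6,"dy":3.2,"dz":0,"rx":0,"ry":0,"rz":0}
    - {"hand":1,"dx":-3.6,"dy":3.2,"dz":0,"rx":0,"ry":0,"rz":0}
    - {"hand":1,"dx":-2,"dy":1.9,"dz":2,"rx":0,"ry":0,"rz":0}
    - {"hand":1,"dx":0,"dy":0,"dz":3,"rx":0,"ry":0,"rz":0}
    - {"hand":1,"dx":0,"dy":0,"dz":2,"rx":0,"ry":0,"rz":0}
    - {"hand":1,"dx":0,"dy":0,"dz":0,"rx":0,"ry":0,"rz":0}

```text
time: 4.42
tcp_pos: [0.5198, -0.1621, 0.0449]
ee_rot: [0.869, 0.495, -0.003, -0.003]
ft_force: [0.8, -0.3, -1.7]
opening: 0.03
gripper_force: 39.9
```

```bash
python3 -c "
from h import *
go('W4',.0195); look('side','s2'); look('wrist','w2');look('scene','c2')
i=cv2.imread('pics/s2.png')[150:300,260:460]; w=cv2.imread('pics/w2.png');c=cv2.imread('pics/c2.png')[190:310,260:420]
f=lambda a:cv2.resize(a,(400,300),interpolation=cv2.INTER_CUBIC)
cv2.imwrite('pics/m2.png',np.vstack([np.hstack([f(i),f(w)]),np.hstack([f(c),f(c)*0])]))"
```

```text
W4 t 4.425 tcp [ 0.5198 -0.1621  0.0449] d cm [0.27 0.52 2.53] axes x [ 0.51   0.86  -0.002] z [-0.0079  0.002  -1.    ] open 0.03 grip 39.9 F [ 0.8 -0.3 -1.7]
```

View pics/m2.png

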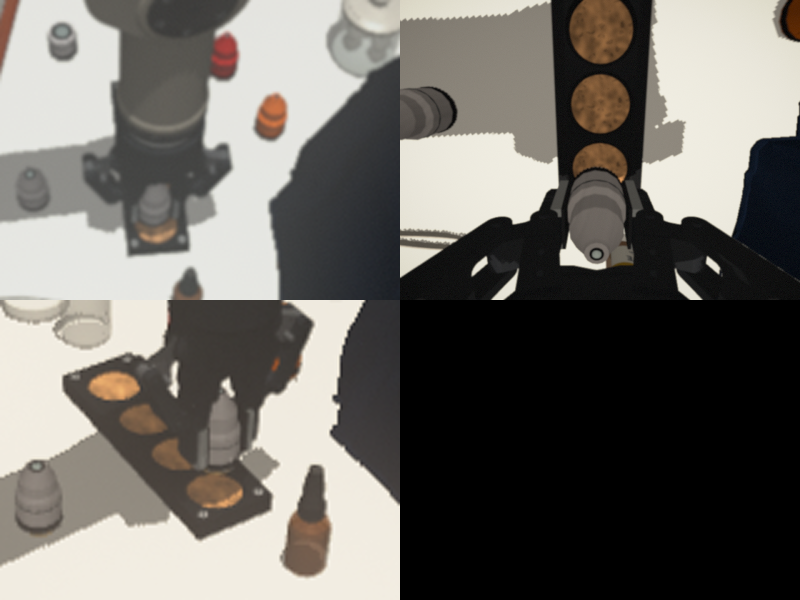

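The objective is upright in the grip over the end well by the bottle. The tool is still settling, so I'll add the correction and re-read.

Call:
arm_command:
  commands:
    - {"hand":1,"dx":0.2,"dy":0.4,"dz":0.5,"rx":0,"ry":0,"rz":0}
    - {"hand":1,"dx":0,"dy":0,"dz":0,"rx":0,"ry":0,"rz":0}
    - {"hand":1,"dx":0,"dy":0,"dz":0,"rx":0,"ry":0,"rz":0}

```text
time: 4.95
tcp_pos: [0.5278, -0.1634, 0.0436]
ee_rot: [0.869, 0.495, 0.0, 0.0]
ft_force: [-0.4, -0.6, -1.5]
opening: 0.0304
gripper_force: 39.9
```

```bash
python3 -c "
from h import *
go('W4',.0195);print(bot.observe()['joint_vel'].round(3))"
```

```text
W4 t 4.95 tcp [ 0.5278 -0.1634  0.0436] d cm [-0.04 -0.25  2.41] axes x [0.51 0.86 0.  ] z [ 5.e-04 -1.e-04 -1.e+00] open 0.0304 grip 39.9 F [-0.4 -0.6 -1.5]
[-0.    -0.001  0.     0.005  0.001 -0.001 -0.002]
```

Call:
arm_command:
  commands:
    - {"hand":1,"dx":0,"dy":-0.25,"dz":0,"rx":0,"ry":0,"rz":0}
    - {"hand":1,"dx":0,"dy":0,"dz":1,"rx":0,"ry":0,"rz":0}
    - {"hand":1,"dx":0,"dy":0,"dz":0.6,"rx":0,"ry":0,"rz":0}
    - {"hand":1,"dx":0,"dy":0,"dz":0.4,"rx":0,"ry":0,"rz":0}
    - {"hand":1,"dx":0,"dy":0,"dz":0.2,"rx":0,"ry":0,"rz":0}
    - {"hand":1,"dx":0,"dy":0,"dz":0,"rx":0,"ry":0,"rz":0}
    - {"hand":1,"dx":0,"dy":0,"dz":0,"rx":0,"ry":0,"rz":0}
    - {"hand":1,"dx":0,"dy":0,"dz":0,"rx":0,"ry":0,"rz":0}

```text
time: 5.95
tcp_pos: [0.5256, -0.1621, 0.0215]
ee_rot: [0.869, 0.495, 0.0, 0.0]
ft_force: [-0.1, -0.5, -1.2]
opening: 0.0304
gripper_force: 39.9
```

```bash
python3 -c "
from h import *
go('W4',.0195)"
```

```text
W4 t 5.95 tcp [ 0.5256 -0.1621  0.0215] d cm [-0.03  0.    0.2 ] axes x [0.51 0.86 0.  ] z [ 5.e-04 -1.e-04 -1.e+00] open 0.0304 grip 39.9 F [-0.1 -0.5 -1.2]
```

Call:
arm_command:
  commands:
    - {"hand":1,"dx":0,"dy":0,"dz":0.1,"rx":0,"ry":0,"rz":0}
    - {"hand":1,"dx":0,"dy":0,"dz":0.05,"rx":0,"ry":0,"rz":0}
    - {"hand":1,"dx":0,"dy":0,"dz":0.05,"rx":0,"ry":0,"rz":0}
    - {"hand":1,"dx":0,"dy":0,"dz":0,"rx":0,"ry":0,"rz":0}
    - {"hand":1,"dx":0,"dy":0,"dz":0,"rx":0,"ry":0,"rz":0}

```text
time: 6.58
tcp_pos: [0.5255, -0.1621, 0.0193]
ee_rot: [0.869, 0.495, 0.0, 0.0]
ft_force: [-0.6, -0.0, -1.3]
opening: 0.03
gripper_force: 39.9
```

Call:
arm_command:
  commands:
    - {"hand":1,"dx":0,"dy":0,"dz":0.06,"rx":0,"ry":0,"rz":0}
    - {"hand":1,"dx":0,"dy":0,"dz":0,"rx":0,"ry":0,"rz":0}
    - {"hand":1,"dx":0,"dy":0,"dz":0,"rx":0,"ry":0,"rz":0}

```text
time: 6.95
tcp_pos: [0.5255, -0.1621, 0.0189]
ee_rot: [0.869, 0.495, 0.0, 0.0]
ft_force: [0.1, -0.7, 0.6]
opening: 0.0303
gripper_force: 40.1
```

Call:
arm_command:
  commands:
    - {"hand":1,"dx":0,"dy":0,"dz":0.06,"rx":0,"ry":0,"rz":0}
    - {"hand":1,"dx":0,"dy":0,"dz":0,"rx":0,"ry":0,"rz":0}
    - {"hand":1,"dx":0,"dy":0,"dz":0,"rx":0,"ry":0,"rz":0}

```text
time: 7.32
tcp_pos: [0.5256, -0.1621, 0.0189]
ee_rot: [0.869, 0.495, 0.0, 0.0]
ft_force: [-2.5, 1.0, 5.7]
opening: 0.0303
gripper_force: 40.6
```

It contacted at TCP z 0.0189, so I'll release, rise and go above objective 3.

Call:
arm_command:
  commands:
    - {"hand":0.1,"dx":0,"dy":0,"dz":0,"rx":0,"ry":0,"rz":0}
    - {"hand":-0.3,"dx":0,"dy":0,"dz":0,"rx":0,"ry":0,"rz":0}
    - {"hand":-0.4,"dx":0,"dy":0,"dz":0,"rx":0,"ry":0,"rz":0}
    - {"hand":-0.4,"dx":0,"dy":0,"dz":-2,"rx":0,"ry":0,"rz":0}
    - {"hand":-0.4,"dx":0,"dy":0,"dz":-4,"rx":0,"ry":0,"rz":0}
    - {"hand":-0.4,"dx":0,"dy":0,"dz":-4,"rx":0,"ry":0,"rz":0}
    - {"hand":-0.4,"dx":1.5,"dy":-4,"dz":0,"rx":0,"ry":0,"rz":0}
    - {"hand":-0.4,"dx":1.5,"dy":-4,"dz":0,"rx":0,"ry":0,"rz":0}
    - {"hand":-0.4,"dx":1.5,"dy":-3.9,"dz":0,"rx":0,"ry":0,"rz":0}
    - {"hand":-0.4,"dx":0,"dy":0,"dz":2,"rx":0,"ry":0,"rz":0}
    - {"hand":-0.4,"dx":0,"dy":0,"dz":0,"rx":0,"ry":0,"rz":0}
    - {"hand":-0.4,"dx":0,"dy":0,"dz":0,"rx":0,"ry":0,"rz":0}

```text
time: 8.82
tcp_pos: [0.4466, -0.0633, 0.0985]
ee_rot: [0.869, 0.495, 0.0, 0.0]
ft_force: [-0.2, 0.0, 0.1]
opening: 0.0593
gripper_force: 0.0
```

```bash
python3 -c "
from h import *
go(3,.009); look('side','s3');look('wrist','w3');look('scene','c3')
i=cv2.imread('pics/s3.png')[150:300,260:460]; w=cv2.imread('pics/w3.png');c=cv2.imread('pics/c3.png')[190:310,260:420]
f=lambda a:cv2.resize(a,(400,300),interpolation=cv2.INTER_CUBIC)
cv2.imwrite('pics/m3.png',np.vstack([np.hstack([f(i),f(w)]),np.hstack([f(c),f(c)*0])]))"
```

```text
3 t 8.825 tcp [ 0.4466 -0.0633  0.0985] d cm [ 0.01 -0.13  8.95] axes x [0.511 0.86  0.   ] z [ 9.e-04 -4.e-04 -1.e+00] open 0.0593 grip 0.0 F [-0.2  0.   0.1]
```

View pics/m3.png

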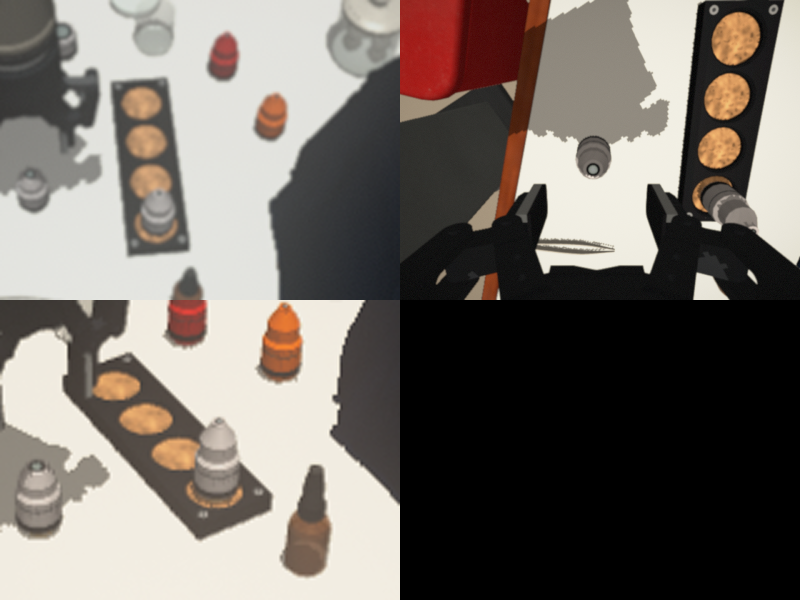

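Objective 4 stands upright and centred in the end well by the bottle (montage (215,490)), and objective 3 lies midway between the fingers. I'll pick objective 3.

Call:
arm_command:
  commands:
    - {"hand":-0.4,"dx":0,"dy":-0.1,"dz":4,"rx":0,"ry":0,"rz":0}
    - {"hand":-0.4,"dx":0,"dy":0,"dz":3,"rx":0,"ry":0,"rz":0}
    - {"hand":-0.4,"dx":0,"dy":0,"dz":1.5,"rx":0,"ry":0,"rz":0}
    - {"hand":-0.4,"dx":0,"dy":0,"dz":0.5,"rx":0,"ry":0,"rz":0}
    - {"hand":-0.1,"dx":0,"dy":0,"dz":0,"rx":0,"ry":0,"rz":0}
    - {"hand":0.2,"dx":0,"dy":0,"dz":0,"rx":0,"ry":0,"rz":0}
    - {"hand":1,"dx":0,"dy":0,"dz":0,"rx":0,"ry":0,"rz":0}
    - {"hand":1,"dx":0,"dy":0,"dz":0,"rx":0,"ry":0,"rz":0}
    - {"hand":1,"dx":0,"dy":0,"dz":0,"rx":0,"ry":0,"rz":0}
    - {"hand":1,"dx":0,"dy":0,"dz":0,"rx":0,"ry":0,"rz":0}

```text
time: 10.22
tcp_pos: [0.4458, -0.0622, 0.009]
ee_rot: [0.869, 0.495, 0.001, 0.0]
ft_force: [-1.7, 1.0, 6.5]
opening: 0.0303
gripper_force: 39.7
```

```bash
python3 -c "
from h import *
go('W3',.019)"
```

```text
W3 t 10.225 tcp [ 0.4458 -0.0622  0.009 ] d cm [ 0.26 11.96 -0.98] axes x [0.51  0.86  0.001] z [ 0.0015 -0.     -1.    ] open 0.0303 grip 39.7 F [-1.7  1.   6.5]
```

Call:
arm_command:
  commands:
    - {"hand":1,"dx":0,"dy":0,"dz":-1,"rx":0,"ry":0,"rz":0}
    - {"hand":1,"dx":0,"dy":0,"dz":-3,"rx":0,"ry":0,"rz":0}
    - {"hand":1,"dx":0,"dy":1,"dz":-3,"rx":0,"ry":0,"rz":0}
    - {"hand":1,"dx":0.1,"dy":3,"dz":-1,"rx":0,"ry":0,"rz":0}
    - {"hand":1,"dx":0.2,"dy":4,"dz":0,"rx":0,"ry":0,"rz":0}
    - {"hand":1,"dx":0,"dy":3,"dz":0,"rx":0,"ry":0,"rz":0}
    - {"hand":1,"dx":0,"dy":1,"dz":1,"rx":0,"ry":0,"rz":0}
    - {"hand":1,"dx":0,"dy":0,"dz":2,"rx":0,"ry":0,"rz":0}
    - {"hand":1,"dx":0,"dy":0,"dz":1.5,"rx":0,"ry":0,"rz":0}
    - {"hand":1,"dx":0,"dy":0,"dz":0,"rx":0,"ry":0,"rz":0}
    - {"hand":1,"dx":0,"dy":0,"dz":0,"rx":0,"ry":0,"rz":0}
    - {"hand":1,"dx":0,"dy":0,"dz":0,"rx":0,"ry":0,"rz":0}

```text
time: 11.72
tcp_pos: [0.5506, -0.1208, 0.044]
ee_rot: [0.869, 0.495, 0.001, 0.001]
ft_force: [-0.6, 0.1, -0.7]
opening: 0.0305
gripper_force: 40.0
```

```bash
python3 -c "
from h import *
go('W3',.019)"
```

```text
W3 t 11.725 tcp [ 0.5506 -0.1208  0.044 ] d cm [-0.04 -0.05  2.5 ] axes x [0.51  0.86  0.001] z [ 1.9e-03 -3.0e-04 -1.0e+00] open 0.0305 grip 40.0 F [-0.6  0.1 -0.7]
```

Call:
arm_command:
  commands:
    - {"hand":1,"dx":0,"dy":-0.05,"dz":1.2,"rx":0,"ry":0,"rz":0}
    - {"hand":1,"dx":0,"dy":0,"dz":0.7,"rx":0,"ry":0,"rz":0}
    - {"hand":1,"dx":0,"dy":0,"dz":0.3,"rx":0,"ry":0,"rz":0}
    - {"hand":1,"dx":0,"dy":0,"dz":0.1,"rx":0,"ry":0,"rz":0}
    - {"hand":1,"dx":0,"dy":0,"dz":0.1,"rx":0,"ry":0,"rz":0}
    - {"hand":1,"dx":0,"dy":0,"dz":0.05,"rx":0,"ry":0,"rz":0}
    - {"hand":1,"dx":0,"dy":0,"dz":0.05,"rx":0,"ry":0,"rz":0}
    - {"hand":1,"dx":0,"dy":0,"dz":0,"rx":0,"ry":0,"rz":0}
    - {"hand":1,"dx":0,"dy":0,"dz":0,"rx":0,"ry":0,"rz":0}

```text
time: 12.85
tcp_pos: [0.5497, -0.1206, 0.0191]
ee_rot: [0.869, 0.495, 0.0, 0.0]
ft_force: [-1.8, 1.3, 5.6]
opening: 0.03
gripper_force: 40.6
```

Call:
arm_command:
  commands:
    - {"hand":0.1,"dx":0,"dy":0,"dz":0,"rx":0,"ry":0,"rz":0}
    - {"hand":-0.3,"dx":0,"dy":0,"dz":0,"rx":0,"ry":0,"rz":0}
    - {"hand":-0.4,"dx":0,"dy":0,"dz":0,"rx":0,"ry":0,"rz":0}
    - {"hand":-0.4,"dx":0,"dy":0,"dz":-2,"rx":0,"ry":0,"rz":0}
    - {"hand":-0.4,"dx":0,"dy":0,"dz":-4,"rx":0,"ry":0,"rz":0}
    - {"hand":-0.4,"dx":0,"dy":-1,"dz":-4,"rx":0,"ry":0,"rz":0}
    - {"hand":-0.4,"dx":-3,"dy":-3,"dz":-2,"rx":0,"ry":0,"rz":0}
    - {"hand":-0.2,"dx":-4,"dy":-3.5,"dz":0,"rx":0,"ry":0,"rz":0}
    - {"hand":-0.2,"dx":-5,"dy":0,"dz":0,"rx":0,"ry":0,"rz":0}
    - {"hand":-0.2,"dx":-5,"dy":0,"dz":0,"rx":0,"ry":0,"rz":0}
    - {"hand":-0.2,"dx":-4,"dy":0,"dz":0,"rx":0,"ry":0,"rz":0}
    - {"hand":-0.2,"dx":-1.5,"dy":0,"dz":2,"rx":0,"ry":0,"rz":0}

```text
time: 14.35
tcp_pos: [0.3697, -0.2797, 0.1194]
ee_rot: [0.87, 0.493, 0.001, 0.002]
ft_force: [0.8, 0.9, 0.0]
opening: 0.0515
gripper_force: 0.0
```

Call:
arm_command:
  commands:
    - {"hand":-0.2,"dx":0,"dy":0,"dz":1,"rx":0,"ry":0,"rz":0}
    - {"hand":-0.2,"dx":0,"dy":0,"dz":0,"rx":0,"ry":0,"rz":0}
    - {"hand":-0.2,"dx":0,"dy":0,"dz":0,"rx":0,"ry":0,"rz":0}

```text
time: 14.72
tcp_pos: [0.3714, -0.2749, 0.1084]
ee_rot: [0.868, 0.496, 0.0, 0.0]
ft_force: [-0.4, 0.6, 0.1]
opening: 0.0512
gripper_force: 0.0
```

```bash
python3 -c "
from h import *
go(2,.009); look('side','s4');look('wrist','w4');look('scene','c4')
i=cv2.imread('pics/s4.png')[150:300,260:460]; w=cv2.imread('pics/w4.png');c=cv2.imread('pics/c4.png')[190:310,260:420];j=cv2.imread('pics/s4.png')[270:420,200:400]
f=lambda a:cv2.resize(a,(400,300),interpolation=cv2.INTER_CUBIC)
cv2.imwrite('pics/m4.png',np.vstack([np.hstack([f(i),f(w)]),np.hstack([f(c),f(j)])]))"
```

```text
2 t 14.725 tcp [ 0.3714 -0.2749  0.1084] d cm [-0.23 -0.13  9.94] axes x [0.508 0.862 0.   ] z [ 9.e-04  0.e+00 -1.e+00] open 0.0512 grip 0.0 F [-0.4  0.6  0.1]
```

View pics/m4.png

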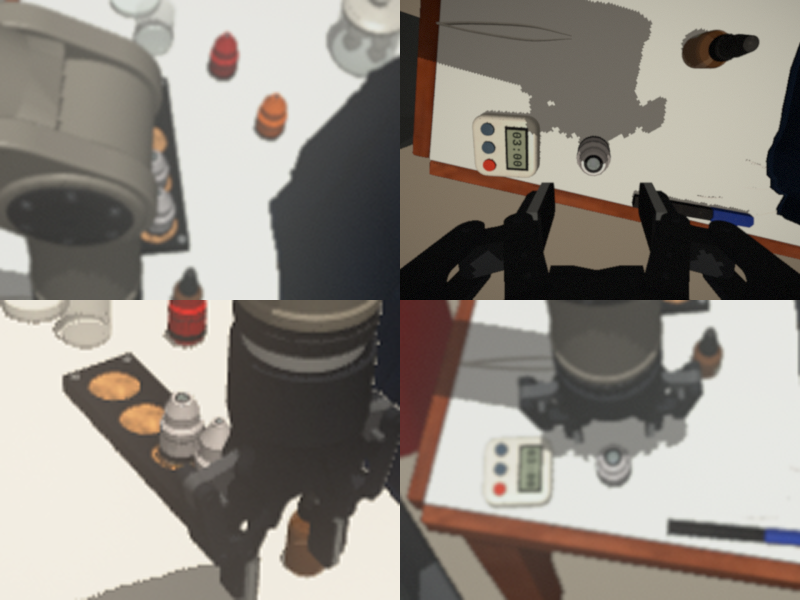

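Objectives 3 and 4 are seated, objective 2 is centred between the fingers, and the timer edge (540,150) clears the finger path. I'll cross-check its position from the wrist view (disc at full-resolution (309,262)).

```bash
python3 -c "
from h import *
print(atz('w4',309,262,.045), tri(('w4',309,262),('scene0',369,334)))"
```

```text
[ 0.36813298 -0.27699536  0.045     ] [ 0.36814788 -0.27703358  0.04498557]
```

Call:
arm_command:
  commands:
    - {"hand":-0.2,"dx":-0.2,"dy":-0.2,"dz":3,"rx":0,"ry":0,"rz":0}
    - {"hand":-0.2,"dx":0,"dy":0,"dz":3,"rx":0,"ry":0,"rz":0}
    - {"hand":-0.2,"dx":0,"dy":0,"dz":2,"rx":0,"ry":0,"rz":0}
    - {"hand":-0.2,"dx":0,"dy":0,"dz":1.4,"rx":0,"ry":0,"rz":0}
    - {"hand":-0.2,"dx":0,"dy":0,"dz":0.5,"rx":0,"ry":0,"rz":0}
    - {"hand":0,"dx":0,"dy":0,"dz":0,"rx":0,"ry":0,"rz":0}
    - {"hand":0.2,"dx":0,"dy":0,"dz":0,"rx":0,"ry":0,"rz":0}
    - {"hand":1,"dx":0,"dy":0,"dz":0,"rx":0,"ry":0,"rz":0}
    - {"hand":1,"dx":0,"dy":0,"dz":0,"rx":0,"ry":0,"rz":0}
    - {"hand":1,"dx":0,"dy":0,"dz":0,"rx":0,"ry":0,"rz":0}
    - {"hand":1,"dx":0,"dy":0,"dz":0,"rx":0,"ry":0,"rz":0}

```text
time: 16.25
tcp_pos: [0.368, -0.2769, 0.0099]
ee_rot: [0.869, 0.495, 0.0, 0.001]
ft_force: [-1.3, 1.2, 6.4]
opening: 0.0302
gripper_force: 39.7
```

```bash
python3 -c "
from h import *
go('W2',.019)"
```

```text
W2 t 16.25 tcp [ 0.368  -0.2769  0.0099] d cm [27.51  7.73 -0.89] axes x [0.51 0.86 0.  ] z [ 1.2e-03 -6.0e-04 -1.0e+00] open 0.0302 grip 39.7 F [-1.3  1.2  6.4]
```

Call:
arm_command:
  commands:
    - {"hand":1,"dx":0,"dy":0,"dz":-1,"rx":0,"ry":0,"rz":0}
    - {"hand":1,"dx":0,"dy":0,"dz":-3,"rx":0,"ry":0,"rz":0}
    - {"hand":1,"dx":0,"dy":0,"dz":-4,"rx":0,"ry":0,"rz":0}
    - {"hand":1,"dx":1.5,"dy":0,"dz":-3.5,"rx":0,"ry":0,"rz":0}
    - {"hand":1,"dx":4,"dy":0,"dz":-1,"rx":0,"ry":0,"rz":0}
    - {"hand":1,"dx":5,"dy":0,"dz":0,"rx":0,"ry":0,"rz":0}
    - {"hand":1,"dx":5,"dy":0,"dz":0,"rx":0,"ry":0,"rz":0}
    - {"hand":1,"dx":5,"dy":0,"dz":0,"rx":0,"ry":0,"rz":0}
    - {"hand":1,"dx":4,"dy":2,"dz":0,"rx":0,"ry":0,"rz":0}
    - {"hand":1,"dx":2.5,"dy":3,"dz":0,"rx":0,"ry":0,"rz":0}
    - {"hand":1,"dx":0.5,"dy":2,"dz":2,"rx":0,"ry":0,"rz":0}
    - {"hand":1,"dx":0,"dy":0.7,"dz":2,"rx":0,"ry":0,"rz":0}

```text
time: 17.75
tcp_pos: [0.5747, -0.0794, 0.0933]
ee_rot: [0.869, 0.495, -0.0, 0.0]
ft_force: [-0.1, -0.8, -0.2]
opening: 0.0299
gripper_force: 40.0
```

Call:
arm_command:
  commands:
    - {"hand":1,"dx":0,"dy":0,"dz":0,"rx":0,"ry":0,"rz":0}
    - {"hand":1,"dx":0,"dy":0,"dz":0,"rx":0,"ry":0,"rz":0}
    - {"hand":1,"dx":0,"dy":0,"dz":0,"rx":0,"ry":0,"rz":0}

```text
time: 18.12
tcp_pos: [0.574, -0.0792, 0.0951]
ee_rot: [0.869, 0.495, 0.001, 0.0]
ft_force: [0.2, -1.0, -0.4]
opening: 0.03
gripper_force: 40.0
```

```bash
python3 -c "
from h import *
go('W2',.020)"
```

```text
W2 t 18.125 tcp [ 0.574  -0.0792  0.0951] d cm [-0.01  0.08  7.51] axes x [0.51  0.86  0.001] z [ 1.4e-03  1.0e-04 -1.0e+00] open 0.03 grip 40.0 F [ 0.2 -1.  -0.4]
```

Call:
arm_command:
  commands:
    - {"hand":1,"dx":0,"dy":0.1,"dz":3,"rx":0,"ry":0,"rz":0}
    - {"hand":1,"dx":0,"dy":0,"dz":2,"rx":0,"ry":0,"rz":0}
    - {"hand":1,"dx":0,"dy":0,"dz":1.2,"rx":0,"ry":0,"rz":0}
    - {"hand":1,"dx":0,"dy":0,"dz":0.7,"rx":0,"ry":0,"rz":0}
    - {"hand":1,"dx":0,"dy":0,"dz":0.3,"rx":0,"ry":0,"rz":0}
    - {"hand":1,"dx":0,"dy":0,"dz":0.1,"rx":0,"ry":0,"rz":0}
    - {"hand":1,"dx":0,"dy":0,"dz":0.1,"rx":0,"ry":0,"rz":0}
    - {"hand":1,"dx":0,"dy":0,"dz":0.05,"rx":0,"ry":0,"rz":0}
    - {"hand":1,"dx":0,"dy":0,"dz":0,"rx":0,"ry":0,"rz":0}
    - {"hand":1,"dx":0,"dy":0,"dz":0,"rx":0,"ry":0,"rz":0}

```text
time: 19.38
tcp_pos: [0.5751, -0.0798, 0.0201]
ee_rot: [0.869, 0.495, 0.0, 0.0]
ft_force: [0.1, 0.7, 2.7]
opening: 0.0307
gripper_force: 40.3
```

Call:
arm_command:
  commands:
    - {"hand":1,"dx":0,"dy":0,"dz":0.03,"rx":0,"ry":0,"rz":0}
    - {"hand":0.1,"dx":0,"dy":0,"dz":0,"rx":0,"ry":0,"rz":0}
    - {"hand":-0.2,"dx":0,"dy":0,"dz":0,"rx":0,"ry":0,"rz":0}
    - {"hand":-0.3,"dx":0,"dy":0,"dz":0,"rx":0,"ry":0,"rz":0}
    - {"hand":-0.3,"dx":0,"dy":0,"dz":-2,"rx":0,"ry":0,"rz":0}
    - {"hand":-0.3,"dx":0,"dy":0,"dz":-4,"rx":0,"ry":0,"rz":0}
    - {"hand":-0.3,"dx":1,"dy":-1,"dz":-3,"rx":0,"ry":0,"rz":0}
    - {"hand":-0.3,"dx":4,"dy":-2.4,"dz":0,"rx":0,"ry":0,"rz":0}
    - {"hand":-0.3,"dx":4,"dy":-2.4,"dz":0,"rx":0,"ry":0,"rz":0}
    - {"hand":-0.3,"dx":4.2,"dy":-2,"dz":0,"rx":0,"ry":0,"rz":0}
    - {"hand":-0.3,"dx":0,"dy":0,"dz":0,"rx":0,"ry":0,"rz":0}
    - {"hand":-0.3,"dx":0,"dy":0,"dz":0,"rx":0,"ry":0,"rz":0}

```text
time: 20.88
tcp_pos: [0.5749, 0.0729, 0.1091]
ee_rot: [0.869, 0.495, -0.0, 0.0]
ft_force: [0.1, -0.4, 0.0]
opening: 0.0556
gripper_force: 0.0
```

```bash
python3 -c "
from h import *
go(1,.009); look('side','s5');look('wrist','w5');look('scene','c5')
i=cv2.imread('pics/s5.png')[130:280,240:440]; w=cv2.imread('pics/w5.png');c=cv2.imread('pics/c5.png')[190:310,260:420]
f=lambda a:cv2.resize(a,(400,300),interpolation=cv2.INTER_CUBIC)
cv2.imwrite('pics/m5.png',np.vstack([np.hstack([f(i),f(w)]),np.hstack([f(c),f(c)*0])]))"
```

```text
1 t 20.875 tcp [0.5749 0.0729 0.1091] d cm [ 0.11 -0.07 10.  ] axes x [ 0.51   0.86  -0.001] z [-4.0e-04 -1.2e-03 -1.0e+00] open 0.0556 grip 0.0 F [ 0.1 -0.4  0. ]
```

View pics/m5.png

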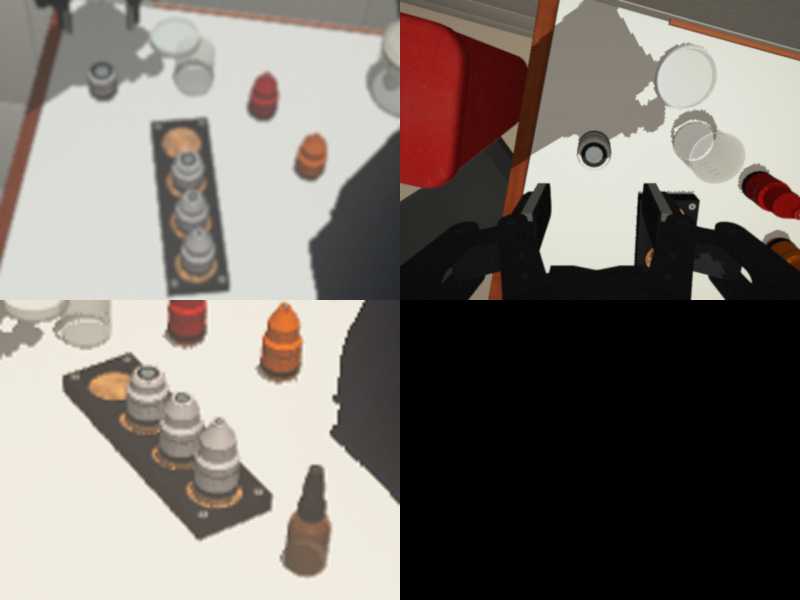

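Objectives 2, 3 and 4 are all upright and in order. Objective 1 is centred between the fingers and the beaker is well clear.

Call:
arm_command:
  commands:
    - {"hand":-0.3,"dx":0.1,"dy":-0.1,"dz":3,"rx":0,"ry":0,"rz":0}
    - {"hand":-0.3,"dx":0,"dy":0,"dz":3,"rx":0,"ry":0,"rz":0}
    - {"hand":-0.3,"dx":0,"dy":0,"dz":2,"rx":0,"ry":0,"rz":0}
    - {"hand":-0.3,"dx":0,"dy":0,"dz":1.4,"rx":0,"ry":0,"rz":0}
    - {"hand":-0.3,"dx":0,"dy":0,"dz":0.6,"rx":0,"ry":0,"rz":0}
    - {"hand":0,"dx":0,"dy":0,"dz":0,"rx":0,"ry":0,"rz":0}
    - {"hand":0.2,"dx":0,"dy":0,"dz":0,"rx":0,"ry":0,"rz":0}
    - {"hand":1,"dx":0,"dy":0,"dz":0,"rx":0,"ry":0,"rz":0}
    - {"hand":1,"dx":0,"dy":0,"dz":0,"rx":0,"ry":0,"rz":0}
    - {"hand":1,"dx":0,"dy":0,"dz":0,"rx":0,"ry":0,"rz":0}
    - {"hand":1,"dx":0,"dy":0,"dz":0,"rx":0,"ry":0,"rz":0}

```text
time: 22.4
tcp_pos: [0.5754, 0.0751, 0.0103]
ee_rot: [0.869, 0.495, 0.001, 0.0]
ft_force: [-1.5, -0.4, 6.0]
opening: 0.0303
gripper_force: 39.9
```

```bash
python3 -c "
from h import *
go('W1',.019)"
```

```text
W1 t 22.4 tcp [0.5754 0.0751 0.0103] d cm [-8.52  7.81 -0.87] axes x [0.51  0.86  0.001] z [ 1.7e-03  3.0e-04 -1.0e+00] open 0.0303 grip 39.9 F [-1.5 -0.4  6. ]
```

Call:
arm_command:
  commands:
    - {"hand":1,"dx":0,"dy":0,"dz":-1,"rx":0,"ry":0,"rz":0}
    - {"hand":1,"dx":0,"dy":0,"dz":-3,"rx":0,"ry":0,"rz":0}
    - {"hand":1,"dx":-1.5,"dy":0,"dz":-3,"rx":0,"ry":0,"rz":0}
    - {"hand":1,"dx":-3,"dy":1.5,"dz":-1.5,"rx":0,"ry":0,"rz":0}
    - {"hand":1,"dx":-3,"dy":3,"dz":0,"rx":0,"ry":0,"rz":0}
    - {"hand":1,"dx":-1,"dy":2.3,"dz":0,"rx":0,"ry":0,"rz":0}
    - {"hand":1,"dx":0,"dy":1,"dz":1.5,"rx":0,"ry":0,"rz":0}
    - {"hand":1,"dx":0,"dy":0,"dz":2,"rx":0,"ry":0,"rz":0}
    - {"hand":1,"dx":0,"dy":0,"dz":1.5,"rx":0,"ry":0,"rz":0}
    - {"hand":1,"dx":0,"dy":0,"dz":0,"rx":0,"ry":0,"rz":0}
    - {"hand":1,"dx":0,"dy":0,"dz":0,"rx":0,"ry":0,"rz":0}
    - {"hand":1,"dx":0,"dy":0,"dz":0,"rx":0,"ry":0,"rz":0}

```text
time: 23.9
tcp_pos: [0.5992, -0.0378, 0.0453]
ee_rot: [0.869, 0.495, 0.001, 0.001]
ft_force: [-0.4, 0.1, -2.0]
opening: 0.0303
gripper_force: 39.8
```

```bash
python3 -c "
from h import *
go('W1',.0203)"
```

```text
W1 t 23.9 tcp [ 0.5992 -0.0378  0.0453] d cm [-0.03 -0.    2.5 ] axes x [0.51  0.86  0.001] z [ 0.002 -0.    -1.   ] open 0.0303 grip 39.8 F [-0.4  0.1 -2. ]
```

Call:
arm_command:
  commands:
    - {"hand":1,"dx":0,"dy":0,"dz":1.2,"rx":0,"ry":0,"rz":0}
    - {"hand":1,"dx":0,"dy":0,"dz":0.7,"rx":0,"ry":0,"rz":0}
    - {"hand":1,"dx":0,"dy":0,"dz":0.3,"rx":0,"ry":0,"rz":0}
    - {"hand":1,"dx":0,"dy":0,"dz":0.1,"rx":0,"ry":0,"rz":0}
    - {"hand":1,"dx":0,"dy":0,"dz":0.1,"rx":0,"ry":0,"rz":0}
    - {"hand":1,"dx":0,"dy":0,"dz":0.05,"rx":0,"ry":0,"rz":0}
    - {"hand":1,"dx":0,"dy":0,"dz":0.05,"rx":0,"ry":0,"rz":0}
    - {"hand":1,"dx":0,"dy":0,"dz":0,"rx":0,"ry":0,"rz":0}
    - {"hand":1,"dx":0,"dy":0,"dz":0,"rx":0,"ry":0,"rz":0}

```text
time: 25.02
tcp_pos: [0.5986, -0.0379, 0.0204]
ee_rot: [0.869, 0.495, 0.0, 0.0]
ft_force: [-2.9, 0.6, 4.8]
opening: 0.0299
gripper_force: 40.4
```

Contact. I'll release and rise, then back off for a final look.

Call:
arm_command:
  commands:
    - {"hand":0.1,"dx":0,"dy":0,"dz":0,"rx":0,"ry":0,"rz":0}
    - {"hand":-0.2,"dx":0,"dy":0,"dz":0,"rx":0,"ry":0,"rz":0}
    - {"hand":-0.3,"dx":0,"dy":0,"dz":0,"rx":0,"ry":0,"rz":0}
    - {"hand":-0.3,"dx":0,"dy":0,"dz":-2,"rx":0,"ry":0,"rz":0}
    - {"hand":-0.3,"dx":0,"dy":0,"dz":-4,"rx":0,"ry":0,"rz":0}
    - {"hand":-0.3,"dx":0,"dy":0,"dz":-5,"rx":0,"ry":0,"rz":0}
    - {"hand":-0.3,"dx":2,"dy":-3,"dz":-4,"rx":0,"ry":0,"rz":0}
    - {"hand":-0.3,"dx":4,"dy":-4,"dz":-3,"rx":0,"ry":0,"rz":0}
    - {"hand":-0.3,"dx":2,"dy":-3,"dz":0,"rx":0,"ry":0,"rz":0}
    - {"hand":-0.3,"dx":0,"dy":0,"dz":0,"rx":0,"ry":0,"rz":0}
    - {"hand":-0.3,"dx":0,"dy":0,"dz":0,"rx":0,"ry":0,"rz":0}
    - {"hand":-0.3,"dx":0,"dy":0,"dz":0,"rx":0,"ry":0,"rz":0}

```text
time: 26.52
tcp_pos: [0.5538, 0.0785, 0.1981]
ee_rot: [0.87, 0.494, -0.001, 0.0]
ft_force: [0.1, -0.1, 1.0]
opening: 0.0558
gripper_force: 0.0
```

```bash
python3 -c "
from h import *
go('W1'); look('side','s6');look('scene','c6')
i=cv2.imread('pics/s6.png')[170:320,240:440]; c=cv2.imread('pics/c6.png')[190:310,260:420]
f=lambda a:cv2.resize(a,(400,300),interpolation=cv2.INTER_CUBIC)
cv2.imwrite('pics/m6.png',np.hstack([f(i),f(c)]))"
```

```text
W1 t 26.525 tcp [0.5538 0.0785 0.1981] d cm [-7.68  9.86  0.01] axes x [ 0.512  0.859 -0.001] z [-4.0e-04 -1.3e-03 -1.0e+00] open 0.0558 grip 0.0 F [ 0.1 -0.1  1. ]
```

View pics/m6.png

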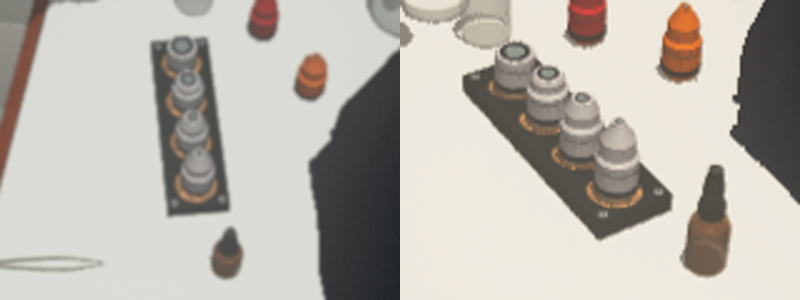

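All four objectives are seated upright in order of length, with the longest next to the bottle at (707,245), which is still standing.

```bash
python3 -c "
from plant import bot
print(bot.hand_in())"
```

```text
the job is handed in; nothing more can be done
None
```

The job is handed in: all four objectives stand lens up in the block in order of length, the longest nearest the oil bottle, which is still standing where it was, after about 27 s of the 86 s allowed.

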